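Lock the collet collar over the brass blank

TASK

Two angled collet heads stand on the bench, and only one has a brass blank in it. Turn the knurled lock collar of the head with the blank clockwise (seen looking down onto the collar) until its red line points at the yellow mark (do not run it well past the mark), and let go. Leave the empty head's collar as it is and the other things on the bench where they are.

Things in the scene. Friction and masses are not known exactly. Their poses are not given: they have to be found in the camera images.
- loaded_head: head WITH the brass blank, bolted down; barrel axis leans 30 deg from vertical to its own -x: up = (-sin 30, 0, cos 30). Black dial 92 mm across under the collar; steel nose 42 mm across stands 6 mm, brass blank 22 mm across 20.5 mm above the collar's upper face. Origin: base underside, below the collar's centre; only yaw varies. Base x -60 to +90, y -56 to +56, 12 mm thick
- loaded_center (a point): centre of the loaded head's lock collar, on its axis, half-way up, 115 mm above the bench: knurled steel ring, 60 mm outside diameter, 30 mm tall along the axis; can be gripped across its diameter in any direction, along the tilted axis. Its z axis is the collar's axis, pointing up and out. The dial's face lies 16.5 mm below this point along the axis
- loaded_index (a point): outer end of the red line on the upper face of the loaded head's collar, 30 mm from the axis; it turns with the collar (the line also runs down the collar's side)
- loaded_mark (a point): middle of the yellow locked mark, a bar 12 x 5 mm on the black dial of the loaded head, 38.5 mm from the axis on the downhill side (the head's own -x); a small white dot on the same dial is the open mark
- loaded_collar (a joint): angle of the loaded head's collar, rad: 0 with red line at the white open dot, growing clockwise seen looking down onto the collar; 1.3 with the red line at the yellow locked mark. Starts between 0 and 0.95. Nothing stops it at the mark: it turns on to end stops at -0.1 and 1.8. Friction 0.25 N m; it stays where it is left
- empty_head: the second head, exactly alike (bolted down, same leaning barrel, dial, collar and marks; origin and axes as for the loaded head) but with a dark empty bore in its nose; not to be worked
- empty_index (a point): outer end of the red line on the empty head's collar, 30 mm from its axis; its collar starts at an angle of its own, to be left there
- oil: small amber oil bottle with a black cap, 32 mm across, 77 mm tall, loose; origin: centre of its underside
- measure: yellow tape measure, 34 x 85 x 63 mm tall, loose; origin: centre of its underside
- marker: white and black marker pen lying down, 16 x 129 x 18 mm, long along its y, loose; origin: centre of its underside
- battery: black spare cell pack, 65 x 100 x 48 mm, loose; origin: centre of its underside
- gauges: pale grey reference block, 40 x 40 x 18 mm, loose; origin: centre of its underside
- stamp: wooden-handled inspection stamp, 22 x 30 x 62 mm tall, loose; origin: centre of its underside

How it is judged (in metres and radians):
At the end, for the whole second after the job is handed in: The blank's head has its collar at rest with the red line at the yellow mark (1.3 rad, within 0.11 rad either way); the empty head's red line is within 5 mm of where it started, and the bottle, tape measure, marker, cell pack, block and stamp within 25 mm (value of joint loaded_collar between 1.19 and 1.41 rad and velocity of joint loaded_collar between -0.05 and 0.05 rad/s and distance of empty_index from where it was at the start of the episode below 0.005 m and distance of each of oil, measure, marker, battery, gauges, stamp from where it was at the start of the episode below 0.025 m); the robot touches nothing.
It fails at once if the collar of the head with the blank is turned well past the yellow mark (more than 0.25 rad) (value of joint loaded_collar above 1.55 rad).
It fails at once if the empty head's collar is turned (its red line moves more than 8 mm) (distance of empty_index from where it was at the start of the episode above 0.008 m).
It also fails if it takes over 32 s, if anything falls off the work surface, if the arm or the gripper's body presses on something with over 40 N, if the wrist force passes 120 N, or if a joint passes its speed limit or range.

ROBOT

A 6-joint arm with a two-finger parallel gripper is mounted at the origin on a cart in front of the work surface, level with it; the furniture and walls round the work are solid. World frame = base frame: x ahead of the robot, y to its left, z up, the work surface at z = 0. Lengths are in mm, angles in degrees, forces in N, time in s.
With the tool pointing down it reaches from about 300 to 850 mm from the base axis. Payload 4.2 kg.
Tool frame: the origin (TCP) lies on the centre line of the jaws, within the pads' length; the fingertips stand 11 mm ahead of it and the grasp point (between the pads) lies 8 mm behind it; z points along the fingers, y is the line along which they close (so a half turn about z gives the same grasp; the last joint's range is limited). The gripper opens to 91 mm and grips with 3 to 60 N. Pads are 32 mm wide; open, the fingers measure 118 mm over their backs; the gripper's body (76 mm by 178 mm) begins 60 mm behind the grasp point.
Start: joints at [70.646, 18.312, 89.639, -0, 72.044, -1.146], TCP at [179.677, 546.222, 224.976] pointing down, gripper open.
Joint ranges: [-177.97, 177.97], [-48.28, 115.42], [12.27, 149.76], [-77.06, 257.06], [2.81, 150.46], [-146.56, 146.56]. Speed limits (degrees/s): [147.25, 147.25, 180, 180, 180, 180].

INTERFACE

Orientations are given as [roll, pitch, yaw] about the fixed x, y, z axes, in that order (R = Rz(yaw) Ry(pitch) Rx(roll)).
In Python, from workcell import env, grab_frame, camera_model, models gives the robot as it stands.
- The arm moves only by the shell command python3 -m crank 'ROWS' [FORCE]. ROWS is text: rows parted by semicolons, each of 7 numbers parted by spaces: the closure, from -1 (fully open) to 1 (shut), so that 0 is half open, then the shift along the tool's x, y, z in mm, then the turn, a rotation vector about the tool's x, y, z in degrees. A call has 1 to 10 rows; each row shifts and turns the commanded pose from where the row before left it, along the tool's axes as they then stand; what a row does not reach is not made up. A row lasts 1/8 s, in which the tool goes at most 62.5 mm and 10.7 degrees, less where a joint would pass 70% of its speed; a pose out of reach is approached as far as the arm can. A call is refused whole if a number of a shift passes 62.5 or a number of a turn 10.7, either way. A call with a gripper value outside its range is refused whole. The fingers move at their own pace and stop on an object; FORCE is the grip in N (left out, the last holds). Time passes only in rows, so rows that do not move let the fingers close. It gives the time, the measured TCP pose, the force, the opening and the grip force at its end, in the units of the state.
- env.state(): the state, without advancing time (a new reading comes with each control period).
- grab_frame(name): name is "scene" or "side" or "wrist"; returns the picture (384x512x3 uint8, blue, green, red); there is no depth.
- camera_model(name): a dict with "K" (3x3 intrinsics, pixels), "R" (3x3) and "t" (3): a world point X has camera coordinates R X + t; the wrist camera has in their place "mount" (4x4, takes a point from camera to tool coordinates, whose origin is the TCP and whose axes are the flange's). Camera axes: x right, y down, z forward; pixel columns grow to the right and rows downward; lengths in mm; the calibration is good to about 2 mm. A picture is of the moment at which its call begins: read the wrist's pose just before it. camera_model takes no time and is no camera call.
- env.job_done(): hands the job in; it is judged then, once.
Trained networks look in the newest picture that a camera, given by its name, has taken for a name from the list of things; names that differ only in an ending like _2 or _b are one class to them, and where a whole thing is asked for, a point or a joint stands for the part that bears it (a point fixed in the world has none). Each returns a list of dicts, best first, with "p" (0 to 1); they miss things now and then, are a little off and sometimes report something else, mostly with a low value. They report only what shows in the picture. A call takes as long as a camera call.
- models.search_frame(name, camera): "point" ([x, y, z] in mm, in world coordinates, good to about 4 mm: the middle of the surface that is visible of it).
The state is a dict: "time_s": time; "qpos": joint angles; "qvel": joint speeds; "effort": joint torques, N m; "ee_pos": TCP position; "ee_rot": TCP orientation; "force": force on the tool from outside, world axes, zero at the start; "torque": the same for the moment, N m; "gripper_width": finger opening in mm; "gripper_force": force on a finger pad.
Only numpy, scipy, OpenCV 4.12 (cv2) and the standard library are available. Lean on these libraries where they do the work, as an engineer would, in place of code of your own. Each camera call takes 0.05 s, during which the arm holds its last target. There are 200 camera calls.

## Working session

There is one attempt and no reset: what is moved stays moved. The work goes in short steps, Python scripts to look and compute and a shell command to move; the robot and the scene stay as the last step left them, time stands still between calls to the robot, and variables do not carry over. Pictures are saved under pics/ and viewed, at most 10 in all, crops included, and the job is handed in when it is done.

```bash
mkdir -p pics; python3 - <<'E'
from workcell import env, grab_frame, camera_model, models
import cv2,numpy as np
a=grab_frame("scene");b=grab_frame("side")
cv2.imwrite("pics/a.png",a);cv2.imwrite("pics/b.png",b)
for c in("scene","side"):
  for n in("loaded_head","loaded_center","empty_head","loaded_index","loaded_mark","empty_index"):
    print(c,n,[(np.round(d["point"]),round(d["p"],2)) for d in models.search_frame(n,c)][:3])
s=env.state();print(s)
for c in("scene","side"):
  m=camera_model(c);print(c,-m["R"].T@m["t"])
print(camera_model("wrist"))
E
```

```text
scene loaded_head [(array([518.,  50.,  25.]), 0.84)]
scene loaded_center [(array([523.,  52., 124.]), 0.8)]
scene empty_head [(array([560., 319.,  17.]), 0.82), (array([404.,  84.,  52.]), 0.34)]
scene loaded_index [(array([524.,  56., 130.]), 0.9)]
scene loaded_mark [(array([516.,  52.,  29.]), 0.57), (array([521.,  56., 123.]), 0.35)]
scene empty_index [(array([525.,  52., 122.]), 0.7), (array([560., 314., 124.]), 0.52)]
side loaded_head [(array([543.,  95.,  50.]), 0.63)]
side loaded_center [(array([531.,  90., 123.]), 0.89), (array([405., 218.,  19.]), 0.48)]
side empty_head [(array([573., 366.,  47.]), 0.59)]
side loaded_index [(array([529.,  91., 122.]), 0.95), (array([309., 387.,  15.]), 0.41)]
side loaded_mark [(array([538.,  95.,  52.]), 0.59)]
side empty_index [(array([567., 359., 124.]), 0.86)]
{'time_s': 0.7, 'qpos': array([ 7.06458873e+01,  1.83089506e+01,  8.96367966e+01,  2.56043270e-03,
        7.20454019e+01, -1.14685421e+00]), 'qvel': array([ 0.10408943, -0.04930086,  0.05426891,  0.00508365, -0.00646283,
        0.00288805]), 'effort': array([ 1.95219851e-03, -4.1
[... 304 characters left out ...]
31,  0.04826054, -0.04917003]), 'gripper_force': 0.0, 'gripper_width': 91.18893673780399}
scene [ 181.66448522 -217.98644849  801.00337326]
side [ 451.27225588 1021.61861431  603.12554664]
{'K': array([[287.94634441,   0.        , 253.48600987],
       [  0.        , 287.94634441, 192.21955873],
       [  0.        ,   0.        ,   1.        ]]), 'mount': array([[ 2.51601796e-04, -9.55977555e-01, -2.93439688e-01,
         8.22210222e+01],
       [ 9.99998863e-01, -1.95677289e-04,  1.49490551e-03,
        -2.71926428e-01],
       [-1.48651560e-03, -2.93439730e-01,  9.55976420e-01,
        -1.58809278e+02],
       [ 0.00000000e+00,  0.00000000e+00,  0.00000000e+00,
         1.00000000e+00]])}
```

View pics/a.png

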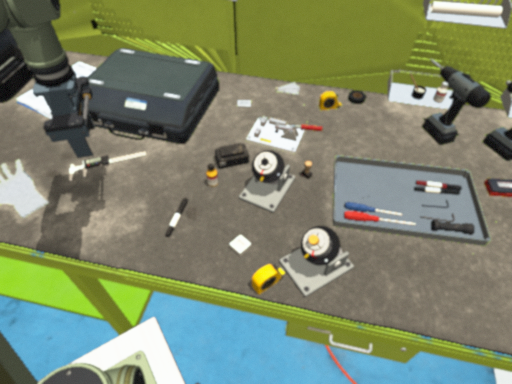

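View pics/b.png

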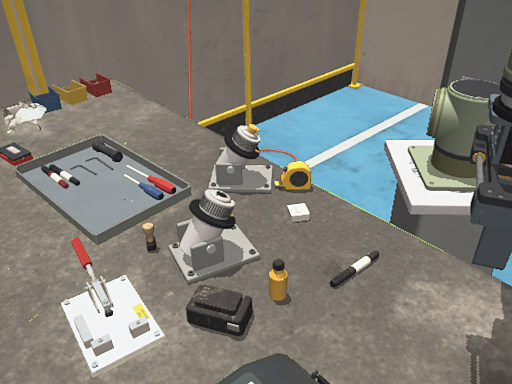

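The loaded head (brass on top) is the near one, at scene (318,242) and side (243,145). The empty head is at scene (267,170) and side (213,210). I'll zoom in on the loaded one.

```bash
python3 - <<'E'
import cv2,numpy as np
a=cv2.imread("pics/a.png")[215:300,270:360];b=cv2.imread("pics/b.png")[115:200,200:290]
o=[cv2.resize(i,(396*1,374),interpolation=cv2.INTER_CUBIC) for i in(a,b)]
cv2.imwrite("pics/c.png",np.hstack(o))
E
```

```text
(no output)
```

View pics/c.png

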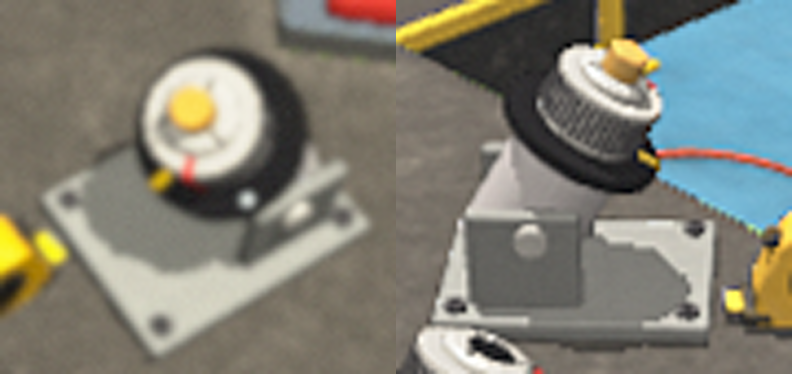

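```bash
cat >h.py <<'E'
import numpy as np
from scipy.spatial.transform import Rotation as Ro
from scipy.optimize import least_squares
AX=np.array([-.5,0,3**.5/2]);D=np.array([-3**.5/2,0,-.5]);C=np.array([0,0,115.])
def feat(q):
    r=lambda a:Ro.from_rotvec(AX*a).apply(D)
    return dict(blank=C+35.5*AX,mark=C+38.5*D-16.5*AX,dot=C+38.5*r(1.3)-16.5*AX,idx=C+30*r(1.3-q)+15*AX,
      corners=np.array([[x,y,12] for x in(-60,90) for y in(-56,56)]),cen=C,ax=AX,d=D)
def W(P,x,y,yaw): return Ro.from_euler('z',yaw).apply(P)+[x,y,0]
def proj(m,P):
    c=np.atleast_2d(P)@m["R"].T+m["t"];p=c@m["K"].T;return p[:,:2]/p[:,2:]
E
python3 - <<'E'
from h import *
from workcell import camera_model
S=camera_model("scene");T=camera_model("side")
ps=lambda x,y:np.array([269.5+x/4.4+.1,214.5+y/4.4+.1]);pt=lambda x,y:np.array([199.5+(x-396)/4.4,114.5+y/4.4])
obs=[(S,dict(blank=ps(190,105),mark=ps(160,180),dot=ps(248,200),idx=ps(190,160)),[ps(42,197),ps(155,355),ps(370,225)]),
 (T,dict(blank=pt(628,48),mark=pt(650,158),idx=pt(653,87)),[pt(435,322),pt(708,330),pt(713,222)])]
def f(v):
    F=feat(v[3]);r=[]
    for m,o,cs in obs:
        for k,p in o.items(): r.append((proj(m,W(F[k],*v[:3]))[0]-p))
        pc=proj(m,W(F["corners"],*v[:3]))
        for c in cs: r.append(pc[np.argmin(((pc-c)**2).sum(1))]-c)
    return np.concatenate(r)
best=min((least_squares(f,[530,70,a,.8],loss='soft_l1') for a in np.arange(-3,3.2,.4)),key=lambda s:s.cost)
v=best.x;print(v,np.degrees(v[2]),best.cost,f(v).reshape(-1,2).round(1))
for k in("cen","mark","idx","blank"):print(k,W(feat(v[3])[k],*v[:3]))
print("axis",Ro.from_euler('z',v[2]).apply(AX))
E
```

```text
[ 5.27067661e+02  6.75275972e+01 -1.77934229e-02  5.94120956e-01] -1.0194880338881163 6.92163654320569 [[ 0.   0.3]
 [ 0.7 -0.2]
 [ 0.2 -0.4]
 [ 0.2  3.4]
 [-0.2 -0.7]
 [ 0.6  0.1]
 [ 0.9 -0.2]
 [ 1.3  1.4]
 [-0.1  1.2]
 [ 0.4  0.3]
 [-1.   0.5]
 [ 0.5  0.1]
 [ 1.1  0.4]]
cen [527.06766059  67.52759722 115.        ]
mark [501.97965457  67.97404584  81.46058084]
idx [499.45327566  48.55483028 116.57475695]
blank [509.32047039  67.84341381 145.74390183]
axis [-0.49992085  0.00889624  0.8660254 ]
```

```bash
cat >>h.py <<'E'
V=[527.1,67.5,-.0178]
def target(h,phi,V=V):
    "TCP h mm up the axis from collar centre; tool turned phi deg about its z from x=downhill"
    F=feat(0);Z=Ro.from_euler('z',V[2]);a=Z.apply(AX);x=Z.apply(D);z=-a
    R=Ro.from_matrix(np.c_[x,np.cross(z,x),z])*Ro.from_euler('z',phi,degrees=True)
    return W(C,*V)+h*a,R
def delta(s,p,R):
    R0=Ro.from_euler('xyz',s["ee_rot"],degrees=True)
    print("shift",R0.inv().apply(p-s["ee_pos"]).round(1),"turn",np.degrees((R0.inv()*R).as_rotvec()).round(2), "shift-after-turn",R.inv().apply(p-s["ee_pos"]).round(1))
E
python3 - <<'E'
from h import *
from workcell import env
p,R=target(105,0);s=env.state();p[2]=235;delta(s,p,R);print(p)
E
```

```text
shift [-429.5 -361.7  -10.1] turn [ -4.49 -29.77 -16.79] shift-after-turn [-267.7 -472.5  143.1]
[474.60831683  68.43445065 235.        ]
```

```bash
python3 -m crank '-1 -36 -30 -1 0 0 0;-1 -36 -30 -1 0 0 0;-1 -36 -30 -1 0 0 0;-1 -36 -30 -1 0 0 0;-1 -36 -30 -1 0 0 0;-1 -36 -30 -1 0 0 0;-1 -36 -30 -1 0 0 0;-1 -36 -30 -1 0 0 0;-1 -36 -30 -1 0 0 0;-1 -36 -30 -1 0 0 0'
python3 -m crank '-1 -36 -30 -1 0 0 0;-1 -34 -32 0 0 0 0;-1 0 0 0 -1.12 -7.44 -4.2;-1 0 0 0 -1.12 -7.44 -4.2;-1 0 0 0 -1.12 -7.44 -4.2;-1 0 0 0 -1.12 -7.44 -4.2;-1 0 0 0 0 0 0;-1 0 0 0 0 0 0'
python3 - <<'E'
from h import *
from workcell import env,grab_frame,camera_model
import cv2
p,R=target(105,0);s=env.state();delta(s,p,R);print(s["qpos"].round(1))
a=grab_frame("wrist");cv2.imwrite("pics/w.png",a)
m=camera_model("wrist")
R0=Ro.from_euler('xyz',s["ee_rot"],degrees=True).as_matrix();M=np.eye(4);M[:3,:3]=R0;M[:3,3]=s["ee_pos"]
I=np.linalg.inv(M@m["mount"]);c=dict(K=m["K"],R=I[:3,:3],t=I[:3,3])
np.savez("cam.npz",**c)
for q in(.5,.6,.7):
  F=feat(q);print({k:proj(c,W(F[k],*V))[0].round(1) for k in("blank","mark","dot","idx")})
cv2.imwrite("pics/w2.png",cv2.resize(a,(768,576),interpolation=cv2.INTER_CUBIC))
E
```

```text
time_s: 1.95
ee_pos: [428.6, 147.4, 235.2]
ee_rot: [180.0, 0.0, 161.8]
force: [-0.1, 0.7, 0.6]
gripper_width: 91.0
gripper_force: 0.0
time_s: 2.95
ee_pos: [476.2, 68.2, 237.1]
ee_rot: [180.0, 30.0, 178.9]
force: [-0.3, -0.4, -0.7]
gripper_width: 91.5
gripper_force: 0.0
shift [17.   0.2 26.1] turn [ 0.    0.03 -0.07] shift-after-turn [17.   0.2 26.1]
[ 10.7  -3.7 120.8 -10.5  33.8 -70.9]
{'blank': array([254. , 179.4]), 'mark': array([253.8, 131.2]), 'dot': array([219.3, 158. ]), 'idx': array([231.5, 152.9])}
{'blank': array([254. , 179.4]), 'mark': array([253.8, 131.2]), 'dot': array([219.3, 158. ]), 'idx': array([233.7, 150.8])}
{'blank': array([254. , 179.4]), 'mark': array([253.8, 131.2]), 'dot': array([219.3, 158. ]), 'idx': array([236.2, 148.9])}
```

View pics/w2.png

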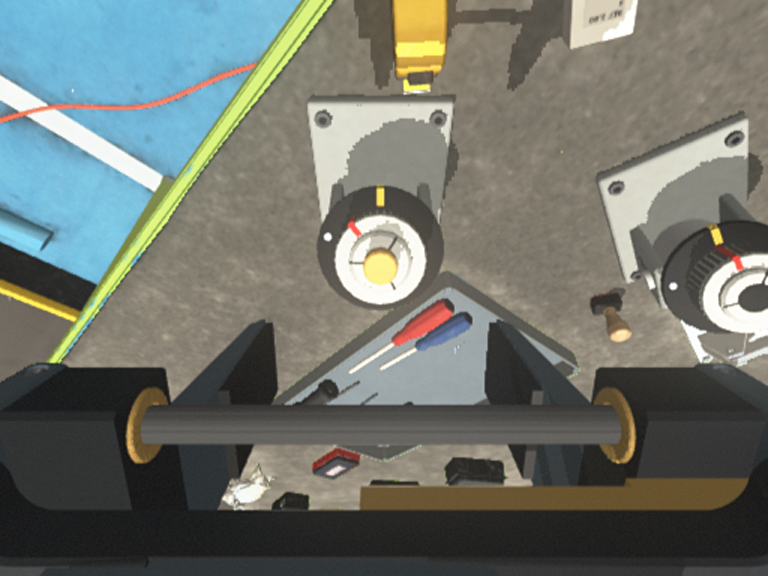

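The wrist view (1.5x) shows the mark at (381,196), the white dot at (328,237), the blank at (380,266) and the red line from (350,223) to (360,235). The first three match the fitted model, so next I'll work out the collar angle.

```bash
python3 - <<'E'
from h import *
c=np.load("cam.npz")
Z=Ro.from_euler('z',V[2]);a=Z.apply(AX);d=Z.apply(D);o=-c["R"].T@c["t"]
def on(u,h):
    P=W(C,*V)+h*a;r=c["R"].T@np.linalg.inv(c["K"])@[u[0]/1.5,u[1]/1.5,1]
    X=o+r*((P-o)@a)/(r@a)-P
    e=np.cross(a,d);return np.hypot(X@d,X@e).round(1),(1.3-np.arctan2(X@e,X@d)).round(3)
for n,u,h in(("out",(350,223),15),("mid",(355,229),15),("in",(360,235),15),("mark",(381,196),-16.5),("dot",(328,237),-16.5)):print(n,on(u,h))
p,R=target(105,-20)
from workcell import env
s=env.state();delta(s,p,R)
E
```

```text
out (np.float64(31.8), np.float64(0.634))
mid (np.float64(26.8), np.float64(0.636))
in (np.float64(21.9), np.float64(0.64))
mark (np.float64(39.0), np.float64(1.304))
dot (np.float64(39.1), np.float64(-0.005))
shift [17.4  0.2 26. ] turn [-1.000e-02  5.000e-02 -2.006e+01] shift-after-turn [16.2  6.1 26. ]
```

```bash
python3 -m crank '-1 17 0 26 0 0 0;-1 0 0 0 0 0 -9.5;-1 0 0 0 0 0 -9.5;-1 0 0 0 0 0 0;-1 0 0 25 0 0 0;-1 0 0 25 0 0 0;-1 0 0 25 0 0 0;-1 0 0 0 0 0 0'
python3 - <<'E'
from h import *
from workcell import env
p,R=target(2,-19);s=env.state();delta(s,p,R);print(s["qpos"].round(1))
E
```

```text
time_s: 4.0
ee_pos: [511.1, 67.1, 138.6]
ee_rot: [-169.4, 28.0, -159.5]
force: [-0.7, 0.4, -0.0]
gripper_width: 90.8
gripper_force: 0.0
shift [-2.2 -0.  26.4] turn [ 0.   -0.21 -0.13] shift-after-turn [-2.2 -0.  26.4]
[  9.5   7.1 126.7 -17.8  17.5 -82.7]
```

```bash
python3 -m crank '-1 -1 0 13 0 0 0;-1 -1 0 13 0 0 0;-1 0 0 0 0 0 0;-0.2 0 0 0 0 0 0;0 0 0 0 0 0 0;0.5 0 0 0 0 0 0;0.5 0 0 0 0 0 0;0.5 0 0 0 0 0 0' 40
python3 - <<'E'
from h import *
from workcell import env
p,R=target(2,-19);s=env.state();delta(s,p,R);print(s["qpos"].round(1),s["gripper_width"],s["gripper_force"],s["force"],s["torque"])
E
```

```text
time_s: 5.0
ee_pos: [525.5, 67.6, 118.7]
ee_rot: [-169.3, 28.2, -159.3]
force: [-2.3, -1.1, 2.6]
gripper_width: 59.4
gripper_force: 40.0
shift [0.4 0.1 2. ] turn [-0.02  0.    0.02] shift-after-turn [0.4 0.1 2. ]
[  9.2  10.2 127.  -21.4  14.2 -79.3] 59.37076413112839 40.00075042247772 [-2.28815975 -1.10660446  2.63863339] [-0.29554993  0.26071204 -0.13666551]
```

```bash
python3 -m crank '0.5 0 0 0 0 0 5;0.5 0 0 0 0 0 5;0.5 0 0 0 0 0 5;0.5 0 0 0 0 0 5;0.5 0 0 0 0 0 5;0.5 0 0 0 0 0 5;0.5 0 0 0 0 0 4;0.5 0 0 0 0 0 4;0.5 0 0 0 0 0 0;0.5 0 0 0 0 0 0'
python3 - <<'E'
from h import *
from workcell import env,grab_frame
import cv2
p,R=target(2,19);s=env.state();delta(s,p,R);print(s["qpos"].round(1),s["torque"])
a=grab_frame("wrist");cv2.imwrite("pics/x.png",cv2.resize(a,(768,576),interpolation=cv2.INTER_CUBIC))
E
```

```text
time_s: 6.25
ee_pos: [525.5, 66.6, 118.7]
ee_rot: [169.4, 28.2, 157.2]
force: [0.2, -8.6, 3.4]
gripper_width: 59.3
gripper_force: 40.0
shift [0.7 0.7 2. ] turn [-0.11  0.01 -0.07] shift-after-turn [0.7 0.7 2. ]
[  9.1  10.2 127.  -21.4  14.2 -41.3] [-1.00545221  0.07744948 -0.85651448]
```

View pics/x.png

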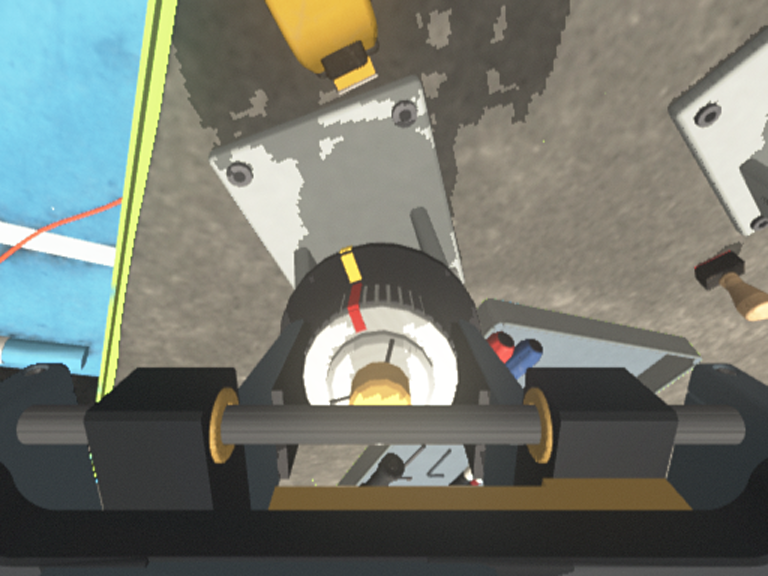

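The red line (355,305) now runs straight into the yellow mark (350,265). I'll release, back off along the axis and check.

```bash
python3 -m crank '0 0 0 0 0 0 0;-1 0 0 0 0 0 0;-1 0 0 0 0 0 0;-1 0 0 0 0 0 0;-1 0 0 0 0 0 0;-1 0 0 -25 0 0 0;-1 0 0 -25 0 0 0;-1 0 0 -30 0 0 0;-1 0 0 -30 0 0 0;-1 0 0 0 0 0 0'
python3 - <<'E'
from h import *
from workcell import env,grab_frame,camera_model
import cv2
s=env.state();a=grab_frame("wrist");cv2.imwrite("pics/y.png",cv2.resize(a,(768,576),interpolation=cv2.INTER_CUBIC))
m=camera_model("wrist")
M=np.eye(4);M[:3,:3]=Ro.from_euler('xyz',s["ee_rot"],degrees=True).as_matrix();M[:3,3]=s["ee_pos"]
I=np.linalg.inv(M@m["mount"]);c=dict(K=m["K"],R=I[:3,:3],t=I[:3,3])
for q in(1.2,1.3,1.4):
  F=feat(q);print({k:(1.5*proj(c,W(F[k],*V))[0]).round(1) for k in("mark","dot","idx")})
E
```

```text
time_s: 7.55
ee_pos: [470.9, 69.1, 215.8]
ee_rot: [169.2, 28.4, 157.3]
force: [-0.6, -0.2, -0.1]
gripper_width: 91.4
gripper_force: 0.0
{'mark': array([359.5, 224.8]), 'dot': array([323.2, 280.2]), 'idx': array([357.5, 247.9])}
{'mark': array([359.5, 224.8]), 'dot': array([323.2, 280.2]), 'idx': array([362.1, 246.1])}
{'mark': array([359.5, 224.8]), 'dot': array([323.2, 280.2]), 'idx': array([366.8, 244.8])}
```

View pics/y.png

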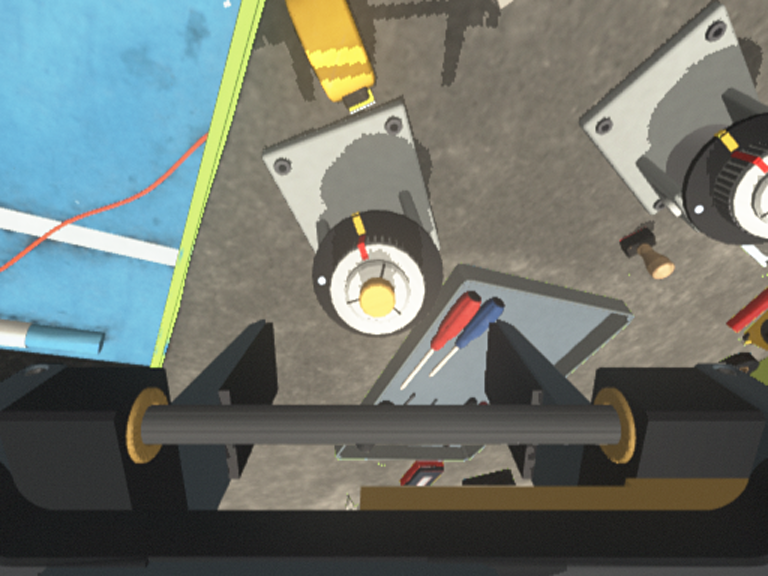

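The red line's outer end is at about (362,247) and the mark at (359,225), which agrees with the model at 1.3 rad. The gripper is clear of everything, so I'm handing in.

```bash
python3 -c "
from workcell import env
print(env.job_done())"
```

```text
the job is handed in; nothing more can be done
None
```

The loaded head's collar is turned to about 1.3 rad, with its red line at the yellow mark in the last wrist view; I let go, backed clear without touching the empty head or the loose items, and handed the job in (no verdict was returned).

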